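Fill the bench mill's spring magazine with sawn blanks

ROBOT

A 6-joint arm with a two-finger parallel gripper is mounted at the origin on the work surface. World frame = base frame: x ahead of the robot, y to its left, z up, the work surface at z = 0. Lengths are in m, angles in rad, forces in N, time in s.
With the tool pointing down it reaches from about 0.3 to 0.775 m from the base axis. Payload 14.6 kg.
Tool frame: the origin (TCP) lies at the very end of the fingers, on their centre line; the grasp point (between the pads) lies 19 mm behind it (r.grip_depth is the distance from the TCP to the grasp point, in m); z points along the fingers, y is the direction in which the jaws open and shut (so a half turn about z gives the same grasp; the last joint's range is limited). The gripper opens to 85 mm and grips with 20 to 120 N. Pads are 22 mm wide; open, the fingers measure 114 mm over their backs; the gripper's body (76 mm by 85 mm) begins 54 mm behind the grasp point. The pads swing forward as they close: fully open they stand 13 mm farther back than shut.
Start: joints at [1.187, 0.3, 1.521, -0, 1.321, -0.067], TCP at [0.171, 0.523, 0.231] pointing down, gripper open.
Joint ranges: [-3.03, 3.03], [-0.79, 2.21], [0.23, 2.52], [-1.04, 4.18], [0, 3.07], [-2.55, 2.55]. Speed limits (rad/s): [2.22, 2.22, 2.57, 3.14, 3.14, 3.14].

INTERFACE

Orientations are given as a 3x3 rotation matrix whose columns are the frame's x, y, z axes.
In Python, from cell import r, eyes gives the robot as it stands. The module is installed in compiled form; this text tells all that it offers.
- The arm moves only by the tool arm_command, never from a script. Its argument "rows" is a list of rows, each a list of 6 numbers: the shift along the tool's x, y, z in cm, then the turn, a rotation vector about the tool's x, y, z in degrees. A call has 1 to 10 rows; each row shifts and turns the commanded pose from where the row before left it, along the tool's axes as they then stand; what a row does not reach is not made up. A row lasts 1/12 s, in which the tool goes at most 41.7 mm and 7.16 degrees, less where a joint would pass 70% of its speed; a pose out of reach is approached as far as the arm can. A call with a gripper value outside its range is refused whole. "fingers" is the finger opening in cm, from 0 to 8.54, set as the call begins (left out, the last holds). The fingers move at their own pace and stop on an object; "newtons" is the grip in N (left out, the last holds). Time passes only in rows, so rows that do not move let the fingers close. It gives the time, the measured TCP pose, the force and the opening at its end, in the units of the state.
- r.read_state(): the state, without advancing time (a new reading comes with each control period).
- eyes.camera(name): name is "scene" or "top" or "wrist"; returns a dict with "pixels" (384x512x3 uint8, red, green, blue), "depth" (384x512 float32, m along the optical axis (not along the pixel's ray), 0 where there is no reading), "mtx" (3x3 intrinsics, pixels), "T" (4x4, takes a point from camera to world coordinates); the wrist camera has in their place "tool_from_camera" (4x4, takes a point from camera to tool coordinates, whose origin is the TCP and whose axes are the flange's). Camera axes: x right, y down, z forward; pixel columns grow to the right and rows downward; lengths in m; the calibration is good to about 2 mm. A picture is of the moment at which its call begins: read the wrist's pose just before it.
- r.finish_job(): hands the job in, once; it reports no verdict.
The state is a dict: "time_s": time; "joints": joint angles; "joint_vel": joint speeds; "effort": joint torques, N m; "eef_pos": TCP position; "tcp_rot": TCP orientation; "contact_force": force on the tool from outside, world axes, zero at the start; "ft_torque": the same for the moment, N m; "gripper_width": finger opening in m.
Only numpy, scipy, OpenCV 4.12 (cv2) and the standard library are available. Lean on these libraries where they do the work, as an engineer would, in place of code of your own. Each camera call takes 0.05 s, during which the arm holds its last target.

TASK

Top up the spring magazine of the mill's feeder with the two loose aluminium blanks from the bench: push them in one at a time on top of the one already inside, each pressed down until it passes the spring lips and stays held level underneath them. Let go of the magazine and leave the oil bottle, the mug and the square as they stand.

Things in the scene. Friction and masses are not known exactly. Their poses are not given: they have to be found in the camera images.
- magazine: Spring magazine for flat blanks, fixed: 190 x 110 x 10 mm steel foot, blue side plates, four grey corner posts, 120 mm tall. Origin under the foot's centre at bench level; x along the blanks' length, towards the end with feed slot and cross bar, y across, z up. Its open-topped well is 125 x 53 mm inside; a blank goes in flat, length along x, either end first, either face up.
- mouth (a point): Centre of the magazine's mouth, 120 mm above the bench. The posts' tips flare: 6 mm wider on each side at the top, straight from 110 mm down. In the middle of both long sides nothing stands between x = -34 and +34 mm above 40 mm height, so fingers that hold a blank there by its long edges can go down with it and open in the gap.
- lips (a point): On the magazine's centre line, 94 mm up, level with the flat undersides of the four sprung dark-blue steel lips (at x = +-42, y = +-31 mm, 16 mm wide). They slope inwards from 109 mm height to noses 3.5 mm over a blank's long edges. A blank laid in the mouth rests on the slopes, underside about 100 mm up; pressed down, it spreads them, and they snap back once its top is below 94 mm.
- follower (a joint): Depth of the orange spring-lifted plate under the stack, m, growing downwards: 0 with one blank held, 0.016 with two, 0.032 with three (full), bottom at 0.052. Its spring lifts with 8.5 N at 0, rising 180 N/m; the lips add some 3 to 6 N, so a press takes about 5 to 12 N besides the weights. Push 4 to 8 mm beyond the seat so that the lips snap; the blank then comes back up against them.
- blank_a: Loose sawn aluminium bar blank, 120 x 50 x 16 mm, about 0.26 kg, lying flat on the bench. Origin at its centre (8 mm up when on the bench); x along the 120 mm length, y across the 50 mm width, z through the 16 mm thickness.
- blank_b: Second loose blank, the same as blank_a.
- blank_in: A blank of the same kind already in the magazine, held under the lips at the start (its centre 86 mm above the bench); it sinks 16 mm with each blank added.
- oil: Yellow plastic oil bottle with red cap, 60 mm diameter, 130 mm tall, standing; bystander. Origin at the centre of its underside.
- mug: Blue mug, 80 mm diameter, 90 mm tall, handle to its own +y; bystander. Origin at the centre of its underside.
- square: Machinist's square lying flat: dark 100 x 22 x 18 mm stock along its x, thin steel blade reaching 135 mm along its +y near the -x end; bystander. Origin under the centre of the stock.
Things that resemble listed ones, but are neither listed nor needed, are in the scene too. Leave any red or turquoise look-alike of the blank_in alone.

How it is judged:
By the outcome, as a careful person would: the job done as asked, in the order asked, and still so for the second after the job is handed in, with the robot touching nothing.
It also fails if it takes over 64 s, if anything falls off the work surface, if the arm or the gripper's body presses on something with over 40 N, if the wrist force passes 120 N, or if a joint passes its speed limit or range.

## Working session

There is one attempt and no reset: what is moved stays moved. The work goes in short steps, Python scripts to look and compute and a tool call to move; the robot and the scene stay as the last step left them, time stands still between calls to the robot, and variables do not carry over. Pictures are saved under pics/ and viewed, and the job is handed in when it is done.

Besides the shell and the picture viewer there is one more tool, called after ">>>" by a JSON object that holds its "fn" and its "kwargs", one argument or row to a line. arm_command: Moves the arm, as the interface text tells. Its arguments: {"type":"object","properties":{"rows":{"type":"array"},"fingers":{"type":"number"},"newtons":{"type":"number"}},"required":["rows"]}

```bash
mkdir -p pics; python3 - <<'E'
from cell import r, eyes
import cv2, numpy as np, pickle
s=r.read_state(); print(s, r.grip_depth)
for n in ["scene","top"]:
    c=eyes.camera(n); pickle.dump(c,open(f"{n}.pkl","wb"))
    cv2.imwrite(f"pics/{n}0.png",cv2.resize(c["pixels"][:,:,::-1],(800,600),interpolation=cv2.INTER_CUBIC))
    print(n,c["mtx"],c["T"])
E
```

```text
{'time_s': 0.0, 'joints': array([ 1.18740422e+00,  3.00498018e-01,  1.52156941e+00, -3.60834582e-06,
        1.32068448e+00, -6.66040873e-02]), 'joint_vel': array([-0.00140468, -0.00141542, -0.00106252, -0.00142764,  0.00016418,
       -0.00246849]), 'effort': array([ 3.06441671e-04, -5.43497479e+01, -3.61781895e+01, -1.68962299e-05,
        4.00378412e-03,  9.88510010e-06]), 'eef_pos': array([0.17125531, 0.52242178, 0.23071148]), 'tcp_rot': array([[-9.50241165e-01,  3.11514917e-01, -4.30398856e-04],
       [ 3.11515205e-01,  9.50240558e-01, -1.07640308e-03],
       [ 7.36668325e-05, -1.15691831e-03, -9.99999328e-01]]), 'contact_force': array([-0.16029742, -0.44658499, -0.94410299]), 'ft_torque': array([-0.02632605,  0.02207931, -0.01206814]), 'gripper_width': 0.0851249073871264} 0.0187
scene [[409.54371341   0.         260.12961969]
 [  0.         409.54371341 190.582363  ]
 [  0.           0.           1.        ]] [[ 0.64048808  0.63900209 -0.42597107  1.1110912 ]
 [ 0.76796257 -0.53503331  0.35209778 -0.42641953]
 [-0.00291749 -0.55264427 -0.83341214  1.1267671 ]
 [ 0.          0.          0.          1.        ]]
top [[376.92973933   0.         257.13623612]
 [  0.         376.92973933 192.33718263]
 [  0.           0.           1.        ]] [[ 0.00234912 -0.99869622  0.05099363  0.5152687 ]
 [-0.99989648 -0.00306972 -0.01405752 -0.0068184 ]
 [ 0.01419573 -0.05095533 -0.99860004  1.13213165]
 [ 0.          0.          0.          1.        ]]
```

View pics/scene0.png

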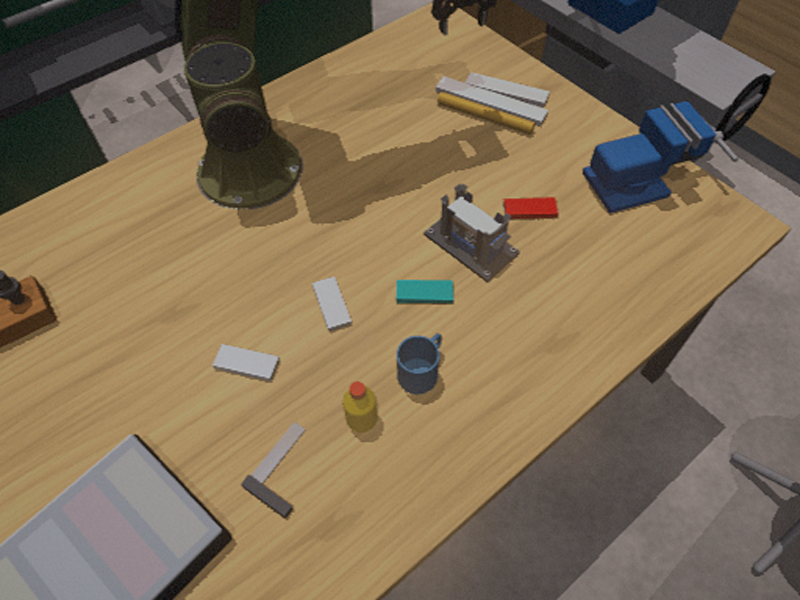

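View pics/top0.png

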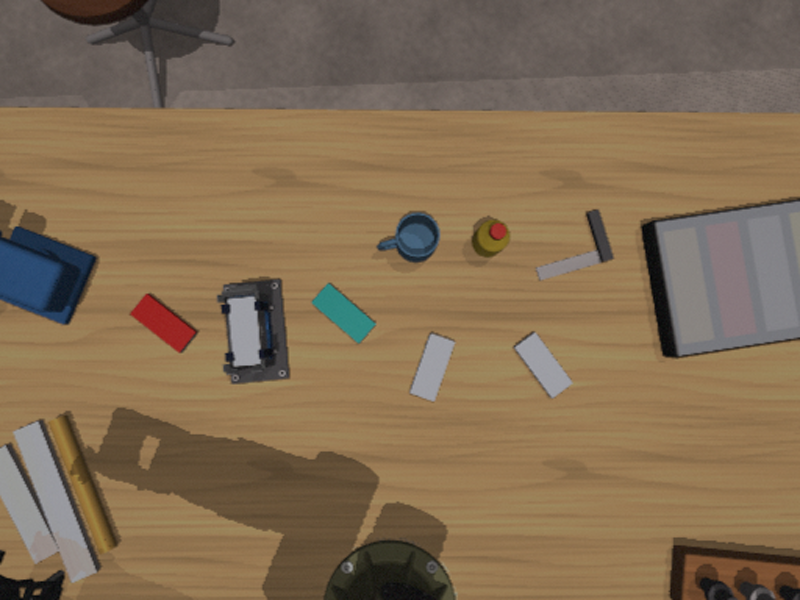

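The scene and top views agree. Two bare aluminium blanks lie at top-view (432,367) and (543,365). The magazine is at (248,330) with a blank inside. The red (163,322) and turquoise (343,313) look-alikes stay put. Next I'll measure.

```bash
cat > h.py <<'E'
import cv2, numpy as np, pickle
def cast(c,uv,z):
    uv=np.atleast_2d(uv).astype(float)
    d=(np.linalg.inv(c["mtx"])@np.c_[uv,np.ones(len(uv))].T).T@c["T"][:3,:3].T
    o=c["T"][:3,3]; t=(z-o[2])/d[:,2]; return o+d*t[:,None]
def rect(c,mask,z):
    k=max(cv2.findContours(mask.astype(np.uint8),cv2.RETR_EXTERNAL,cv2.CHAIN_APPROX_NONE)[0],key=cv2.contourArea)[:,0]
    P=cast(c,k,z)[:,:2]
    (cx,cy),(w,h),a=cv2.minAreaRect((P*1000).astype(np.float32))
    if w<h: w,h,a=h,w,a+90
    return cx,cy,w,h,(a+90)%180-90
E
python3 - <<'E'
from h import *
for n in["top","scene"]:
    c=pickle.load(open(n+".pkl","rb")); p=c["pixels"]; hsv=cv2.cvtColor(p,cv2.COLOR_RGB2HSV)
    m=((hsv[...,1]<45)&(hsv[...,2]>110)).astype(np.uint8)
    nn,l,st,ce=cv2.connectedComponentsWithStats(m)
    for i in range(1,nn):
        if st[i,4]>150 and st[i,4]<2500:
            z=np.median(c["depth"][l==i])
            uv=ce[i]; P=(np.linalg.inv(c["mtx"])@np.r_[uv,1])*z; W=c["T"][:3,:3]@P+c["T"][:3,3]
            print(n,ce[i]*800/512,st[i,4],"W",W.round(3),"rect",np.round(rect(c,l==i,W[2]),1))
c=pickle.load(open("top.pkl","rb"))
cv2.imwrite("pics/crop_mag.png",cv2.resize(c["pixels"][165:260,120:215,::-1],(760,760)[::-1] if 0 else (600,600),interpolation=cv2.INTER_CUBIC))
cv2.imwrite("pics/crop_bl.png",cv2.resize(c["pixels"][200:265,250:380,::-1],(800,400),interpolation=cv2.INTER_CUBIC))
E
```

```text
top [376.55795124  96.79994541] 687 W [ 1.275  0.05  -0.749] rect [1279.6   62.8  309.8   83.   -89.6]
top [242.50842842  97.57034492] 964 W [ 1.269  0.485 -0.749] rect [1273.5  480.2  474.1   67.3  -89.5]
top [566.86100746 264.67817164] 335 W [ 0.643 -0.341  0.005] rect [ 643.2 -341.7  120.6   25.3  -73.9]
top [243.69710286 330.81258138] 768 W [0.514 0.255 0.095] rect [514.2 255.4 118.8  50.7   5.6]
top [542.98469388 364.70936589] 686 W [ 0.451 -0.29   0.017] rect [ 451.5 -289.6  119.7   50.6   36.4]
top [431.44755747 366.79238506] 696 W [ 0.447 -0.079  0.017] rect [447.9 -78.9 119.9  50.3 -18.6]
scene [393.05814677   9.42164179] 402 W [-1.228  1.429 -0.752] rect [-1172.2  1437.5   302.6   238.7    49.9]
scene [714.43724957  68.46290069] 1747 W [0.514 1.147 0.03 ] rect [5.0370e+02 1.1439e+03 2.3870e+02 2.3760e+02 4.0000e-01]
scene [498.53487098  93.58416504] 1027 W [0.201 0.646 0.014] rect [185.  650.2 302.1 120.4  23.2]
scene [473.33550914 215.69027415] 383 W [0.514 0.252 0.094] rect [514.  251.  116.4  50.8   5.8]
scene [330.74627823 301.78067248] 487 W [ 0.45  -0.084  0.016] rect [448.3 -83.2 120.   50.8 -19.6]
scene [245.00489983 360.49651568] 574 W [ 0.454 -0.294  0.016] rect [ 453.8 -294.3  120.4   51.7   36.8]
scene [277.109375   452.34786184] 380 W [ 0.645 -0.348  0.004] rect [ 644.4 -345.6  122.2   26.4  -73.5]
```

View pics/crop_mag.png

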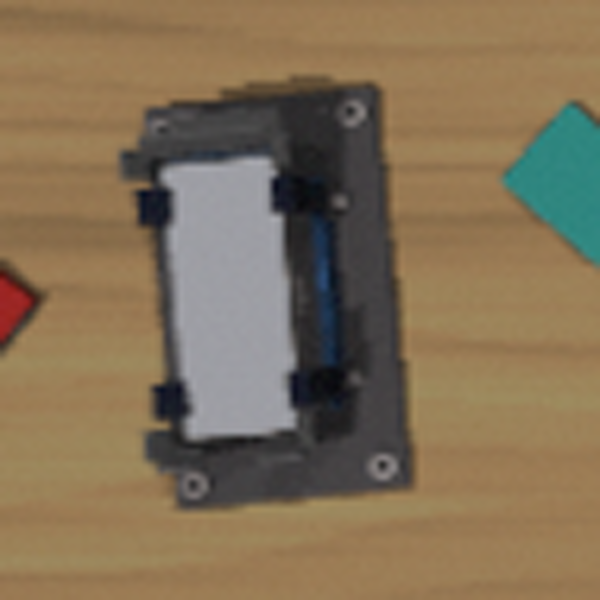

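View pics/crop_bl.png

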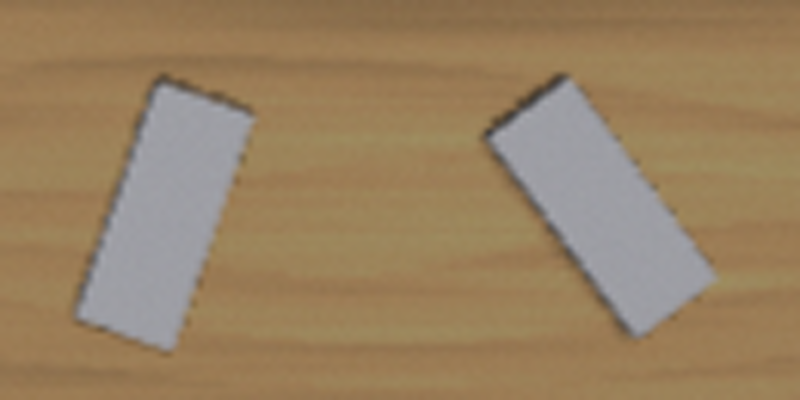

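Two views agree to about 5 mm, with a consistent y offset. The blanks' sizes (120 x 50) and heights (16 mm) check out. blank_in lies at 94 mm, at 5.7°. I'll go over the nearer blank at (0.448, -0.081), -19°, and use the wrist camera to refine.

>>> {"fn": "arm_command", "kwargs": {
  "rows": [
    [-2.25, -2.44, 0, 0, 0, 0],
    [-2.25, -2.44, 0, 0, 0, 0],
    [-2.25, -2.44, 0, 0, 0, 0],
    [-2.25, -2.44, 0, 0, 0, 0],
    [-2.25, -2.44, 0, 0, 0, 0],
    [-2.25, -2.44, 0, 0, 0, 0],
    [-2.25, -2.44, 0, 0, 0, 0],
    [-2.25, -2.44, 0, 0, 0, 0],
    [-2.25, -2.44, 0, 0, 0, 0],
    [-2.25, -2.44, 0, 0, 0, 0]
  ]
}}

```text
time_s: 0.93
eef_pos: [0.3093, 0.2192, 0.2312]
tcp_rot: [[-0.95, 0.311, 0.0], [0.311, 0.95, -0.0], [-0.0, 0.0, -1.0]]
contact_force: [1.4, -0.0, -0.6]
gripper_width: 0.0854
```

>>> {"fn": "arm_command", "kwargs": {
  "rows": [
    [-2.25, -2.44, 0, 0, 0, 0],
    [-2.25, -2.44, 0, 0, 0, 0],
    [-2.25, -2.44, 0, 0, 0, 0],
    [-2.25, -2.44, 0, 0, 0, 0],
    [-2.25, -2.44, 0, 0, 0, 0],
    [-2.25, -2.44, 0, 0, 0, 0],
    [-2.25, -2.44, 0, 0, 0, 0],
    [-2.25, -2.44, 0, 0, 0, 0],
    [-2.25, -2.44, 0, 0, 0, 0],
    [0, 0, 0, 0, 0, 0]
  ]
}}

```text
time_s: 1.77
eef_pos: [0.4344, -0.0549, 0.2309]
tcp_rot: [[-0.949, 0.315, -0.0], [0.315, 0.949, -0.001], [0.0, -0.001, -1.0]]
contact_force: [1.2, 0.4, -0.7]
gripper_width: 0.0852
```

```bash
cat >> h.py <<'E'
def wrist(name=None):
    from cell import r,eyes
    s=r.read_state(); c=eyes.camera("wrist")
    M=np.eye(4); M[:3,:3]=s["tcp_rot"]; M[:3,3]=s["eef_pos"]
    c["T"]=M@c["tool_from_camera"]
    if name: cv2.imwrite("pics/"+name+".png",cv2.resize(c["pixels"][:,:,::-1],(800,600)))
    return s,c
def whites(c,zmin=0,lo=110,sat=45,amin=400):
    hsv=cv2.cvtColor(c["pixels"],cv2.COLOR_RGB2HSV)
    m=((hsv[...,1]<sat)&(hsv[...,2]>lo)).astype(np.uint8)
    m=cv2.morphologyEx(m,cv2.MORPH_OPEN,np.ones((3,3)))
    nn,l,st,ce=cv2.connectedComponentsWithStats(m); out=[]
    for i in range(1,nn):
        if st[i,4]<amin: continue
        z=np.median(c["depth"][l==i])
        W=c["T"][:3,:3]@((np.linalg.inv(c["mtx"])@np.r_[ce[i],1])*z)+c["T"][:3,3]
        out.append((ce[i]*800/512,st[i,4],W,l==i))
    return out
def delta(s,x,y,z,yaw):
    R=s["tcp_rot"]; d=R.T@(np.array([x,y,z])-s["eef_pos"])*100
    now=np.degrees(np.arctan2(R[1,0],R[0,0]))
    e=(yaw-now+180)%360-180
    print("tcp",s["eef_pos"].round(4),"yaw",now.round(2),"F",s["contact_force"].round(1),"w",round(s["gripper_width"],4),"shift cm",d.round(2),"turn z deg",round(-e,2), "tilt",R[:2,2].round(4))
E
python3 - <<'E'
from h import *
s,c=wrist("w1"); print(s["joints"].round(3))
for ce,a,W,m in whites(c): print(ce.round(),a,W.round(3),np.round(rect(c,m,0.016),1))
delta(s,.448,-.081,.1,161)
E
```

```text
[-2.090e-01  4.700e-02  1.818e+00 -1.000e-03  1.276e+00 -1.460e+00]
[382. 266.] 4022 [ 0.446 -0.079  0.017] [449.  -80.6 118.7  48.9 -19.4]
[133. 353.] 3435 [ 0.451 -0.292  0.016] [ 453.5 -291.2  119.1   49.8   36.5]
tcp [ 0.4344 -0.0549  0.2309] yaw 161.66 F [ 1.2  0.4 -0.7] w 0.0852 shift cm [-2.12 -2.04 13.09] turn z deg 0.66 tilt [-0.0004 -0.0006]
```

View pics/w1.png

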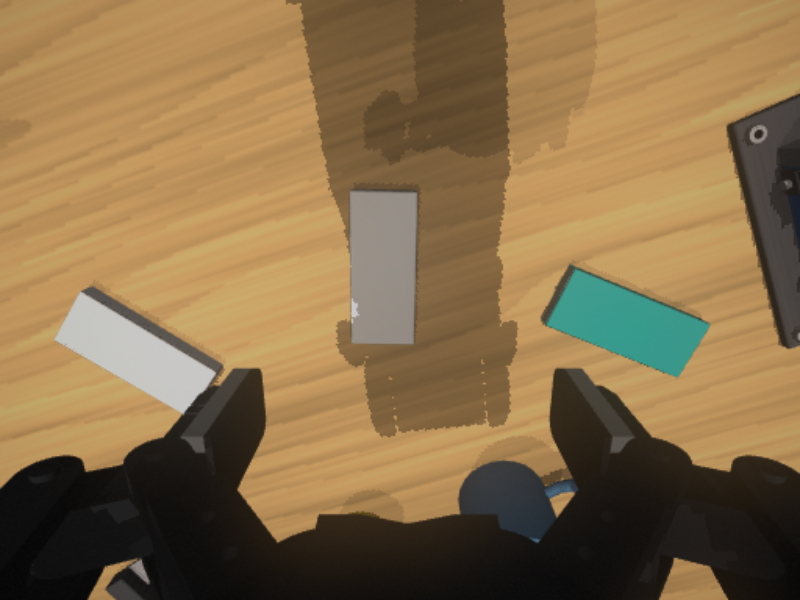

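The wrist view shows blank A at about (382,266), and it measures (449,-80.6) mm at -19.4°. That agrees with the other views to 2 mm. Now I'll align above it.

>>> {"fn": "arm_command", "kwargs": {
  "rows": [
    [-1.1, -1.0, 3.0, 0, 0, 0.5],
    [-1.1, -1.0, 3.0, 0, 0, 0.5],
    [0, 0, 3.5, 0, 0, 0],
    [0, 0, 3.5, 0, 0, 0],
    [0, 0, 2, 0, 0, 0],
    [0, 0, 1, 0, 0, 0],
    [0, 0, 0, 0, 0, 0]
  ]
}}

```text
time_s: 2.4
eef_pos: [0.4467, -0.0762, 0.0698]
tcp_rot: [[-0.945, 0.327, -0.003], [0.327, 0.945, 0.001], [0.003, -0.0, -1.0]]
contact_force: [0.1, 0.4, 0.1]
gripper_width: 0.0855
```

```bash
python3 - <<'E'
from h import *
s,c=wrist("w2")
for ce,a,W,m in whites(c,lo=90): print(ce.round(),a,W.round(3),np.round(rect(c,m,0.016),1))
delta(s,.449,-.081,.001,160.6)
E
```

```text
[401. 308.] 12327 [ 0.443 -0.078  0.017] [448.8 -80.4 119.   49.2 -19.4]
[ 21. 452.] 767 [ 0.452 -0.27   0.016] [ 449.7 -271.2   41.1   24.7  -81.1]
tcp [ 0.4467 -0.0762  0.0698] yaw 160.88 F [0.1 0.4 0.1] w 0.0855 shift cm [-0.4  -0.37  6.87] turn z deg 0.28 tilt [-0.0033  0.0009]
```

View pics/w2.png

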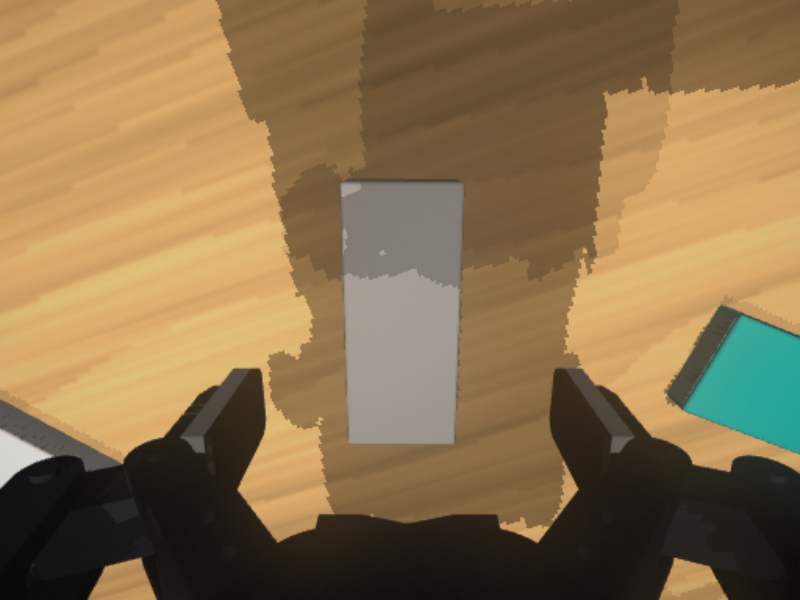

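The blank, from (345,182) to (458,443), sits squarely between the fingers at columns 262 and 553. The position still agrees, so I'll go down and close.

>>> {"fn": "arm_command", "kwargs": {
  "rows": [
    [-0.2, -0.2, 2, 0, 0, 0.3],
    [-0.2, -0.2, 2, 0, 0, 0],
    [0, 0, 1.5, 0, 0, 0],
    [0, 0, 0.8, 0, 0, 0],
    [0, 0, 0.4, 0, 0, 0],
    [0, 0, 0, 0, 0, 0],
    [0, 0, 0, 0, 0, 0]
  ]
}}

```text
time_s: 3.03
eef_pos: [0.4508, -0.0822, 0.0054]
tcp_rot: [[-0.943, 0.333, 0.001], [0.333, 0.943, -0.0], [-0.001, 0.0, -1.0]]
contact_force: [-1.2, -0.1, 0.5]
gripper_width: 0.0853
```

```bash
python3 - <<'E'
from h import *
from cell import r
delta(r.read_state(),.449,-.081,.001,160.6)
E
```

```text
tcp [ 0.4508 -0.0822  0.0054] yaw 160.56 F [-1.2 -0.1  0.5] w 0.0853 shift cm [0.21 0.05 0.44] turn z deg -0.04 tilt [ 0.0014 -0.0004]
```

>>> {"fn": "arm_command", "kwargs": {
  "rows": [
    [0.2, 0, 0.2, 0, 0, 0],
    [0, 0, 0.1, 0, 0, 0],
    [0, 0, 0, 0, 0, 0],
    [0, 0, 0, 0, 0, 0]
  ]
}}

```text
time_s: 3.37
eef_pos: [0.4484, -0.0815, 0.0015]
tcp_rot: [[-0.943, 0.333, 0.0], [0.333, 0.943, -0.0], [-0.0, 0.0, -1.0]]
contact_force: [-0.2, -0.4, 0.1]
gripper_width: 0.0853
```

>>> {"fn": "arm_command", "kwargs": {
  "rows": [
    [0, 0, 0, 0, 0, 0],
    [0, 0, 0, 0, 0, 0],
    [0, 0, 0, 0, 0, 0],
    [0, 0, 0, 0, 0, 0],
    [0, 0, 0, 0, 0, 0],
    [0, 0, 0, 0, 0, 0],
    [0, 0, 0, 0, 0, 0],
    [0, 0, 0, 0, 0, 0]
  ],
  "fingers": 4.0,
  "newtons": 80
}}

```text
time_s: 4.03
eef_pos: [0.4485, -0.0814, 0.0019]
tcp_rot: [[-0.943, 0.333, 0.0], [0.333, 0.943, -0.0], [-0.0, 0.0, -1.0]]
contact_force: [-3.1, 1.6, 10.7]
gripper_width: 0.0477
```

```bash
python3 - <<'E'
from h import *
s,c=wrist("w3")
delta(s,.449,-.081,.001,160.6)
for ce,a,W,m in whites(c,lo=90): print(ce.round(),a,W.round(3),np.round(rect(c,m,0.016),1))
E
```

```text
tcp [ 0.4485 -0.0814  0.0019] yaw 160.55 F [-3.1  1.6 10.7] w 0.0477 shift cm [-0.04  0.06  0.09] turn z deg -0.05 tilt [ 0.0004 -0.    ]
[405. 346.] 23594 [ 0.434 -0.078  0.017] [439.9 -86.  106.2  62.1 -19.5]
```

View pics/w3.png

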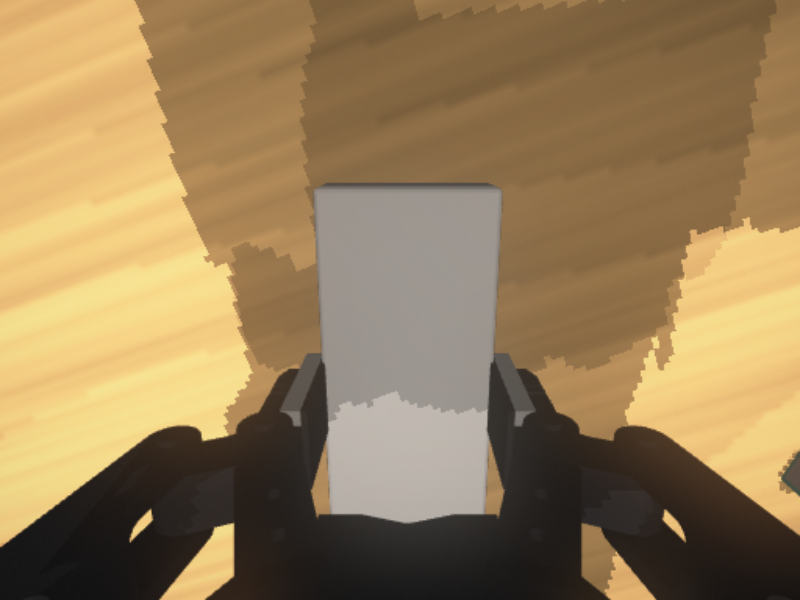

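Blank A is gripped between the pads (320–490 columns), and the width is 47.7 mm because the pads give. I'll lift it and check.

>>> {"fn": "arm_command", "kwargs": {
  "rows": [
    [0, 0, -1, 0, 0, 0],
    [0, 0, -2, 0, 0, 0],
    [0, 0, -3, 0, 0, 0],
    [0, 0, -3, 0, 0, 0],
    [0, 0, -3, 0, 0, 0],
    [0, 0, -3, 0, 0, 0],
    [0, 0, -3, 0, 0, 0],
    [0, 0, -2, 0, 0, 0],
    [0, 0, 0, 0, 0, 0]
  ]
}}

```text
time_s: 4.83
eef_pos: [0.4494, -0.0817, 0.2056]
tcp_rot: [[-0.943, 0.333, 0.006], [0.333, 0.943, -0.002], [-0.007, 0.001, -1.0]]
contact_force: [-0.0, 0.5, -2.3]
gripper_width: 0.0478
```

```bash
python3 - <<'E'
from h import *
s,c=wrist("w4")
delta(s,.514,.16,.20,185.7)
for ce,a,W,m in whites(c,lo=90): print(ce.round(),a,W.round(3))
E
```

```text
tcp [ 0.4494 -0.0817  0.2056] yaw 160.55 F [-0.   0.5 -2.3] w 0.0478 shift cm [ 1.96 24.94  0.56] turn z deg -25.15 tilt [ 0.0063 -0.0017]
[407. 346.] 22924 [ 0.435 -0.077  0.22 ]
[143. 339.] 4708 [ 0.45  -0.289  0.015]
```

View pics/w4.png

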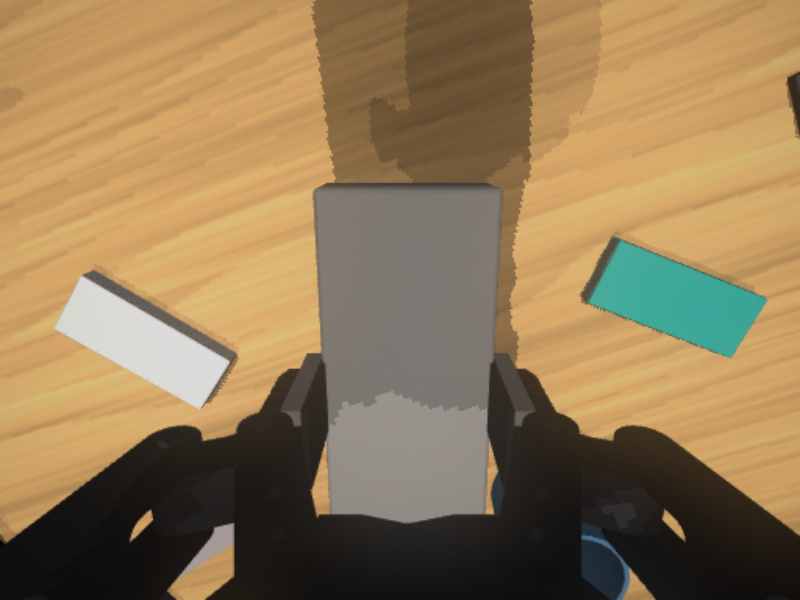

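>>> {"fn": "arm_command", "kwargs": {
  "rows": [
    [0, 0, 0, 0, 0, -6.3],
    [0, 0, 0, 0, 0, -6.3],
    [0, 0, 0, 0, 0, -6.3],
    [0, 0, 0, 0, 0, -6.3],
    [-1.3, 3.4, 0, 0, 0, 0],
    [-1.3, 3.4, 0, 0, 0, 0],
    [-1.3, 3.4, 0, 0, 0, 0],
    [-1.3, 3.4, 0, 0, 0, 0],
    [-1.3, 3.4, 0, 0, 0, 0],
    [0, 0, 0, 0, 0, 0]
  ]
}}

```text
time_s: 5.72
eef_pos: [0.4958, 0.0989, 0.1993]
tcp_rot: [[-0.995, -0.104, -0.003], [-0.104, 0.995, 0.001], [0.003, 0.001, -1.0]]
contact_force: [0.6, -0.9, -3.7]
gripper_width: 0.0479
```

```bash
python3 - <<'E'
from h import *
s,c=wrist("w5")
delta(s,.514,.253,.20,185.7)
pickle.dump((s,c),open("w5.pkl","wb"))
E
```

```text
tcp [0.4958 0.0989 0.1993] yaw -174.03 F [ 0.6 -0.9 -3.7] w 0.0479 shift cm [-3.41 15.14 -0.06] turn z deg 0.27 tilt [-0.0026  0.0008]
```

View pics/w5.png

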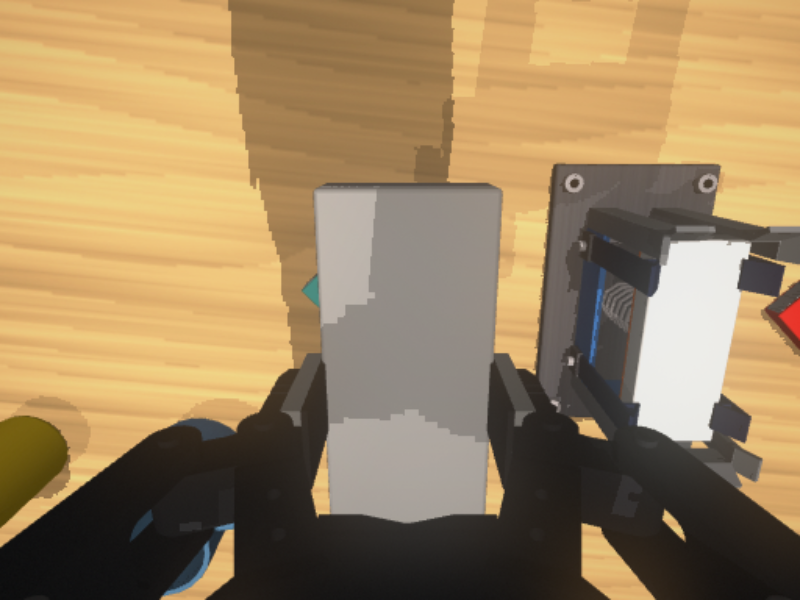

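The magazine is in view, with blank_in's bright face from about (640,240) to (750,440). Measuring it, and the held blank's far edge.

```bash
python3 - <<'E'
from h import *
s,c=pickle.load(open("w5.pkl","rb"))
hsv=cv2.cvtColor(c["pixels"],cv2.COLOR_RGB2HSV)
m=((hsv[...,1]<40)&(hsv[...,2]>200)).astype(np.uint8); m[:, :395]=0
m=cv2.morphologyEx(m,cv2.MORPH_OPEN,np.ones((3,3)))
n,l,st,ce=cv2.connectedComponentsWithStats(m); i=1+np.argmax(st[1:,4]); M=l==i
dep=np.median(c["depth"][M]); print(ce[i]*800/512,st[i],(c["T"][:3,:3]@(np.linalg.inv(c["mtx"])@np.r_[ce[i],1]*dep)+c["T"][:3,3]).round(4))
print("in",np.round(rect(c,M,.094),1))
# lips: dark-blue blobs corners; foot screws
# held blank far edge in tool coords, plane tool z=-0.0141
tc=dict(mtx=c["mtx"],T=c["tool_from_camera"])
for uv in [(316,190),(500,190),(328,500),(487,500),(408,190)]:
    print(uv,cast(tc,np.array(uv)*.64,-0.0141).round(4), c["depth"][int(uv[1]*.64)+3,min(int(uv[0]*.64)+0,511)])
# screws on the foot z ~.010
for uv in [(573,183),(707,183)]: print(cast(c,np.array(uv)*.64,.011).round(4))
E
```

```text
[688.12514267 337.47931251] [ 406  154   74  128 6571] [0.5107 0.254  0.0943]
in [515.9 253.8 117.8  48.9   5.8]
(316, 190) [[ 0.0591 -0.025  -0.0141]] 0.12759595
(500, 190) [[ 0.0591  0.0229 -0.0141]] 0.12631375
(328, 500) [[-0.0377 -0.0263 -0.0141]] 0.41038665
(487, 500) [[-0.0376  0.0241 -0.0141]] 0.40864268
(408, 190) [[ 0.0591 -0.001  -0.0141]] 0.1268812
[[0.4387 0.2032 0.011 ]]
[[0.4294 0.2922 0.011 ]]
```

```bash
python3 - <<'E'
from h import *
c=pickle.load(open("top.pkl","rb"))
p=np.array([(162,128),(352,112),(383,466),(193,486)])*95/600+[120,165]-.5
W=cast(c,p,.011); print(W.round(4),W.mean(0).round(4))
print(np.degrees(np.arctan2(*(W[3]-W[2])[1::-1])),np.degrees(np.arctan2(*(W[1]-W[2])[1::-1])))
# lips: dark blue outer ends at ~z .105
hsv=cv2.cvtColor(c["pixels"],cv2.COLOR_RGB2HSV)
m=(hsv[...,0]>105)&(hsv[...,0]<130)&(hsv[...,1]>110)&(hsv[...,2]<75)
m[:, :135]=0;m[:,190:]=0;m[:175]=0;m[250:]=0
n,l,st,ce=cv2.connectedComponentsWithStats(m.astype(np.uint8))
for i in range(1,n):
    if st[i,4]>8: print(ce[i],st[i],cast(c,ce[i],.1).round(4))
E
```

```text
[[0.594  0.31   0.011 ]
 [0.6019 0.221  0.011 ]
 [0.436  0.2044 0.011 ]
 [0.4266 0.2927 0.011 ]] [0.5146 0.257  0.011 ]
96.08081691078756 5.738956188204363
[170.84615385 201.53846154] [169 198   4   8  13] [[0.5421 0.2142 0.1   ]]
[172.08695652 218.52173913] [171 214   3   9  23] [[0.4959 0.2102 0.1   ]]
```

>>> {"fn": "arm_command", "kwargs": {
  "rows": [
    [-0.7, 3.0, 0, 0, 0, 0.2],
    [-0.7, 3.0, 0, 0, 0, 0],
    [-0.7, 3.0, 0, 0, 0, 0],
    [-0.7, 3.0, 0, 0, 0, 0],
    [-0.5, 2.2, 0, 0, 0, 0],
    [-0.3, 1.0, 1, 0, 0, 0],
    [0, 0, 2, 0, 0, 0],
    [0, 0, 1.5, 0, 0, 0],
    [0, 0, 0, 0, 0, 0]
  ]
}}

```text
time_s: 6.52
eef_pos: [0.5152, 0.2473, 0.1514]
tcp_rot: [[-0.995, -0.096, -0.007], [-0.096, 0.995, -0.003], [0.007, -0.002, -1.0]]
contact_force: [0.2, -0.9, -4.1]
gripper_width: 0.0478
```

```bash
python3 - <<'E'
from h import *
from cell import eyes
s,c=wrist("w6")
delta(s,.5158,.2555,.14,185.75)
c=eyes.camera("scene"); cv2.imwrite("pics/s6.png",cv2.resize(c["pixels"][90:210,240:400,::-1],(800,600),interpolation=cv2.INTER_CUBIC))
E
```

```text
tcp [0.5152 0.2473 0.1514] yaw -174.48 F [ 0.2 -0.9 -4.1] w 0.0478 shift cm [-0.15  0.81  1.14] turn z deg -0.23 tilt [-0.0069 -0.003 ]
```

View pics/w6.png

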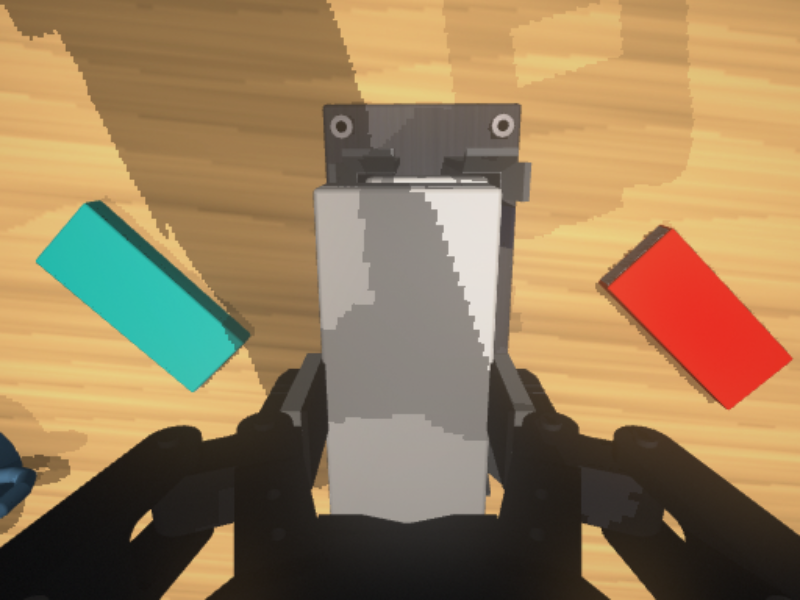

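View pics/s6.png

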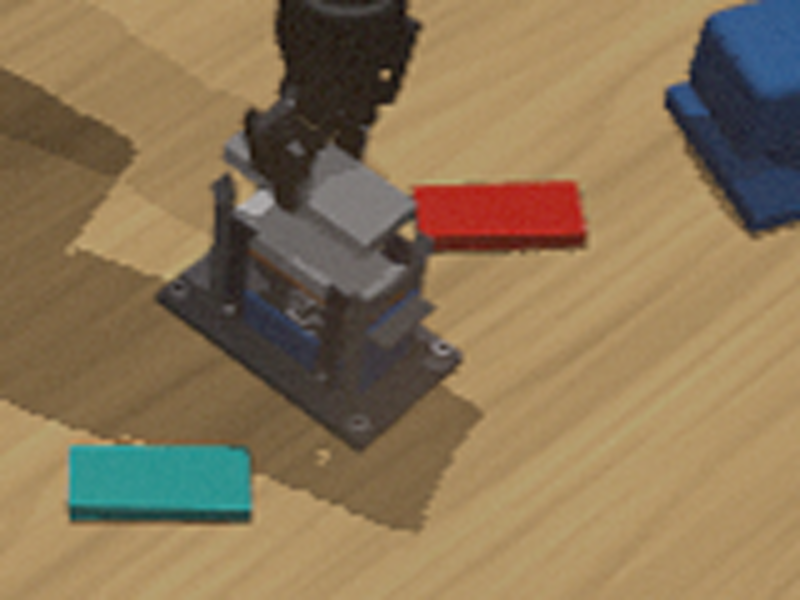

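The held blank hovers over the mouth. The foot's end screws at (341,126) and (502,126) give the magazine's centre line in the wrist frame.

>>> {"fn": "arm_command", "kwargs": {
  "rows": [
    [-0.1, 0.8, 0.5, 0, 0, 0],
    [0, 0, 0, 0, 0, 0],
    [0, 0, 0, 0, 0, 0],
    [0, 0, 0, 0, 0, 0]
  ]
}}

```text
time_s: 6.95
eef_pos: [0.5173, 0.2571, 0.1517]
tcp_rot: [[-0.995, -0.097, 0.001], [-0.097, 0.995, 0.0], [-0.001, 0.0, -1.0]]
contact_force: [0.4, -0.0, -3.1]
gripper_width: 0.0478
```

```bash
python3 - <<'E'
from h import *
s,c=wrist("w7"); pickle.dump((s,c),open("w7.pkl","wb"))
delta(s,.5158,.2555,.14,185.75)
g=cv2.cvtColor(c["pixels"],cv2.COLOR_RGB2GRAY)
cv2.imwrite("pics/w7c.png",cv2.resize(c["pixels"][50:150,190:350,::-1],(800,500),interpolation=cv2.INTER_CUBIC))
E
```

```text
tcp [0.5173 0.2571 0.1517] yaw -174.44 F [ 0.4 -0.  -3.1] w 0.0478 shift cm [ 0.16 -0.15  1.17] turn z deg -0.19 tilt [0.0005 0.0002]
```

View pics/w7c.png

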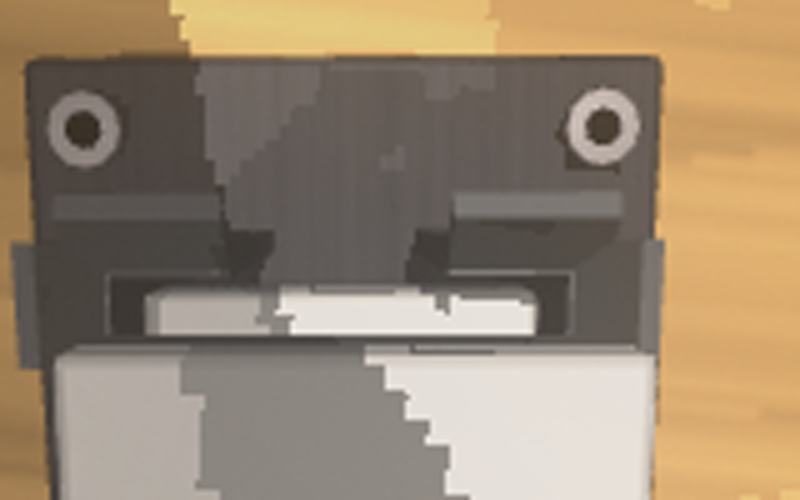

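```bash
python3 - <<'E'
from h import *
s,c=pickle.load(open("w7.pkl","rb")); tc=dict(mtx=c["mtx"],T=c["tool_from_camera"]); tz=s["eef_pos"][2]
def P(a,b,z):
    q=cast(tc,np.array([a,b])/5.+[190,50]-.5,tz-z); print(z,(q*1000).round(1)[:,:2].tolist(),"mid",(q.mean(0)*1000).round(1)[:2], "len",np.linalg.norm(q[0]-q[1]).round(4))
P((84,129),(603,126),.011)
P((27,62),(660,60),.010)
P((107,275),(573,272),.11)
P((147,290),(537,290),.094)
P((12,245),(662,242),.120)
P((57,350),(655,350),tz+.0141)
E
```

```text
0.011 [[84.4, -48.1], [84.9, 41.3]] mid [84.7 -3.4] len 0.0894
0.01 [[95.3, -57.5], [95.7, 50.7]] mid [95.5 -3.4] len 0.1082
0.11 [[63.7, -29.9], [64.1, 23.7]] mid [63.9 -3.1] len 0.0536
0.094 [[61.3, -27.4], [61.3, 21.5]] mid [61.3 -3. ] len 0.0489
0.12 [[67.3, -38.4], [67.6, 31.9]] mid [67.4 -3.3] len 0.0703
0.16577421417671395 [[59.9, -25.5], [59.9, 23.1]] mid [59.9 -1.2] len 0.0486
```

All the magazine features agree (mid y ≈ -3.2 mm, sizes match), against -1.2 mm for the held blank. So I'll shift x +0.7 mm and y -1.8 mm, and turn -0.25°. Then I'll descend slowly and watch the force.

>>> {"fn": "arm_command", "kwargs": {
  "rows": [
    [0.07, -0.18, 0.5, 0, 0, -0.25],
    [0, 0, 1.0, 0, 0, 0],
    [0, 0, 1, 0, 0, 0],
    [0, 0, 0, 0, 0, 0],
    [0, 0, 0, 0, 0, 0],
    [0, 0, 0, 0, 0, 0]
  ]
}}

```text
time_s: 7.5
eef_pos: [0.5167, 0.2552, 0.1262]
tcp_rot: [[-0.995, -0.101, -0.0], [-0.101, 0.995, -0.0], [0.0, -0.0, -1.0]]
contact_force: [0.4, -1.2, -3.5]
gripper_width: 0.0481
```

```bash
python3 - <<'E'
from h import *
s,c=wrist("w8"); pickle.dump((s,c),open("w8.pkl","wb"))
delta(s,.5168,.2553,.102,185.75)
cv2.imwrite("pics/w8c.png",cv2.resize(c["pixels"][50:150,190:350,::-1],(800,500),interpolation=cv2.INTER_CUBIC))
E
```

```text
tcp [0.5167 0.2552 0.1262] yaw -174.2 F [ 0.4 -1.2 -3.5] w 0.0481 shift cm [-0.01  0.01  2.42] turn z deg 0.05 tilt [-0.0001 -0.0001]
```

View pics/w8c.png

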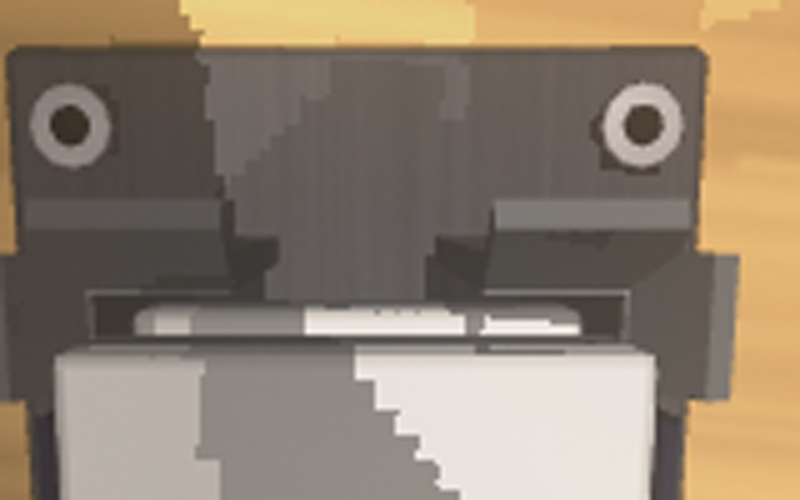

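It's centred: the well's mouth spans 90–628 and the blank 57–655. I'll lower it into the mouth.

>>> {"fn": "arm_command", "kwargs": {
  "rows": [
    [0, 0, 0.6, 0, 0, 0],
    [0, 0, 0.6, 0, 0, 0],
    [0, 0, 0.6, 0, 0, 0],
    [0, 0, 0.3, 0, 0, 0],
    [0, 0, 0, 0, 0, 0],
    [0, 0, 0, 0, 0, 0]
  ]
}}

```text
time_s: 8.05
eef_pos: [0.5166, 0.2552, 0.1051]
tcp_rot: [[-0.995, -0.101, -0.0], [-0.101, 0.995, -0.0], [0.0, -0.0, -1.0]]
contact_force: [0.3, -0.2, -3.2]
gripper_width: 0.0474
```

>>> {"fn": "arm_command", "kwargs": {
  "rows": [
    [0, 0, 0.3, 0, 0, 0],
    [0, 0, 0.3, 0, 0, 0],
    [0, 0, 0.3, 0, 0, 0],
    [0, 0, 0, 0, 0, 0]
  ]
}}

```text
time_s: 8.38
eef_pos: [0.5171, 0.2553, 0.0964]
tcp_rot: [[-0.995, -0.101, 0.001], [-0.101, 0.995, 0.001], [-0.001, 0.0, -1.0]]
contact_force: [2.9, 0.8, -0.1]
gripper_width: 0.0482
```

>>> {"fn": "arm_command", "kwargs": {
  "rows": [
    [0, 0, 0.3, 0, 0, 0],
    [0, 0, 0.3, 0, 0, 0],
    [0, 0, 0.3, 0, 0, 0],
    [0, 0, 0.3, 0, 0, 0],
    [0, 0, 0, 0, 0, 0]
  ]
}}

```text
time_s: 8.8
eef_pos: [0.517, 0.2553, 0.084]
tcp_rot: [[-0.995, -0.101, 0.001], [-0.101, 0.995, 0.0], [-0.001, 0.0, -1.0]]
contact_force: [3.5, 1.9, 2.8]
gripper_width: 0.0476
```

>>> {"fn": "arm_command", "kwargs": {
  "rows": [
    [0, 0, 0.3, 0, 0, 0],
    [0, 0, 0.3, 0, 0, 0],
    [0, 0, 0.3, 0, 0, 0],
    [0, 0, 0.2, 0, 0, 0],
    [0, 0, 0, 0, 0, 0],
    [0, 0, 0, 0, 0, 0]
  ]
}}

```text
time_s: 9.3
eef_pos: [0.517, 0.2553, 0.0736]
tcp_rot: [[-0.995, -0.101, 0.001], [-0.101, 0.995, 0.0], [-0.001, 0.0, -1.0]]
contact_force: [2.5, 0.7, 5.8]
gripper_width: 0.0478
```

```bash
python3 - <<'E'
from h import *
from cell import eyes
s,c=wrist("w9"); tc=dict(mtx=c["mtx"],T=c["tool_from_camera"])
delta(s,.5168,.2553,.074,185.75)
print("held depth",c["depth"][150:300:30,250], "orig z .0141")
cv2.imwrite("pics/w9c.png",cv2.resize(c["pixels"][50:350,150:400,::-1],(500,600),interpolation=cv2.INTER_CUBIC))
E
```

```text
tcp [0.517  0.2553 0.0736] yaw -174.2 F [2.5 0.7 5.8] w 0.0478 shift cm [ 0.02  0.   -0.04] turn z deg 0.05 tilt [0.0009 0.0004]
held depth [0.13039568 0.13392837 0.13747057 0.14232309 0.14613244] orig z .0141
```

View pics/w9c.png

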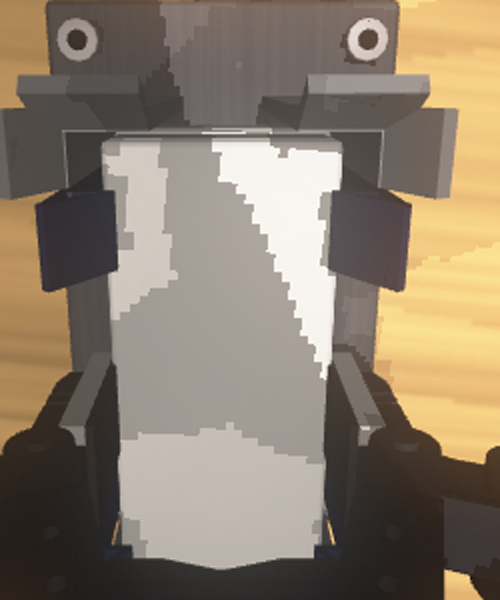

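The lips have closed over the blank: their noses at (110,240) and (335,240) overlap its edges. I'll ease up to the lips, open and retreat.

>>> {"fn": "arm_command", "kwargs": {
  "rows": [
    [0, 0, -0.25, 0, 0, 0],
    [0, 0, -0.25, 0, 0, 0],
    [0, 0, 0, 0, 0, 0],
    [0, 0, 0, 0, 0, 0]
  ]
}}

```text
time_s: 9.68
eef_pos: [0.5169, 0.2553, 0.0788]
tcp_rot: [[-0.995, -0.101, 0.001], [-0.101, 0.995, 0.0], [-0.001, 0.0, -1.0]]
contact_force: [2.2, 0.4, 5.1]
gripper_width: 0.0474
```

>>> {"fn": "arm_command", "kwargs": {
  "rows": [
    [0, 0, 0, 0, 0, 0],
    [0, 0, 0, 0, 0, 0],
    [0, 0, 0, 0, 0, 0],
    [0, 0, 0, 0, 0, 0],
    [0, 0, 0, 0, 0, 0],
    [0, 0, 0, 0, 0, 0]
  ],
  "fingers": 7.5
}}

```text
time_s: 10.18
eef_pos: [0.5165, 0.2552, 0.0781]
tcp_rot: [[-0.995, -0.101, -0.0], [-0.101, 0.995, -0.0], [0.0, -0.0, -1.0]]
contact_force: [0.1, 0.1, -0.4]
gripper_width: 0.0747
```

>>> {"fn": "arm_command", "kwargs": {
  "rows": [
    [0, 0, -0.5, 0, 0, 0],
    [0, 0, -1, 0, 0, 0],
    [0, 0, -2, 0, 0, 0],
    [0, 0, -3, 0, 0, 0],
    [0, 0, -3, 0, 0, 0],
    [0, 0, -3, 0, 0, 0],
    [0, 0, -1, 0, 0, 0],
    [0, 0, 0, 0, 0, 0]
  ]
}}

```text
time_s: 10.85
eef_pos: [0.5175, 0.2556, 0.2172]
tcp_rot: [[-0.995, -0.101, 0.005], [-0.101, 0.995, 0.002], [-0.006, 0.002, -1.0]]
contact_force: [-1.0, 0.1, -0.7]
gripper_width: 0.075
```

```bash
python3 - <<'E'
from h import *
s,c=wrist("w10"); pickle.dump((s,c),open("w10.pkl","wb"))
delta(s,.4535,-.2912,.20,36.5)
print(s["joints"].round(2))
W=whites(c,lo=90,amin=1000)
for ce,a,P,m in W:
    print(ce.round(),a,P.round(4),np.round(rect(c,m,.094),1))
    ys,xs=np.nonzero(m); d=c["depth"][ys,xs]
    Q=(c["T"][:3,:3]@(np.linalg.inv(c["mtx"])@np.c_[xs,ys,np.ones(len(xs))].T*d)).T+c["T"][:3,3]
    A=np.c_[Q[:,:2]-Q[:,:2].mean(0),np.ones(len(Q))]; print("plane",np.linalg.lstsq(A,Q[:,2],rcond=None)[0].round(4))
E
```

```text
tcp [0.5175 0.2556 0.2172] yaw -174.2 F [-1.   0.1 -0.7] w 0.075 shift cm [ 11.9  -53.75   1.56] turn z deg 149.3 tilt [0.0055 0.0023]
[ 0.4   0.37  1.46 -0.    1.3  -1.28]
[408. 237.] 9227 [0.4985 0.2529 0.0863] [503.8 256.4 152.   58.1   4.3]
plane [4.474e-01 4.000e-04 7.950e-02]
[469. 245.] 1421 [0.5148 0.2996 0.0099] [494.5 285.3  95.3  15.5   5.9]
plane [-0.179  -2.618   0.0204]
```

View pics/w10.png

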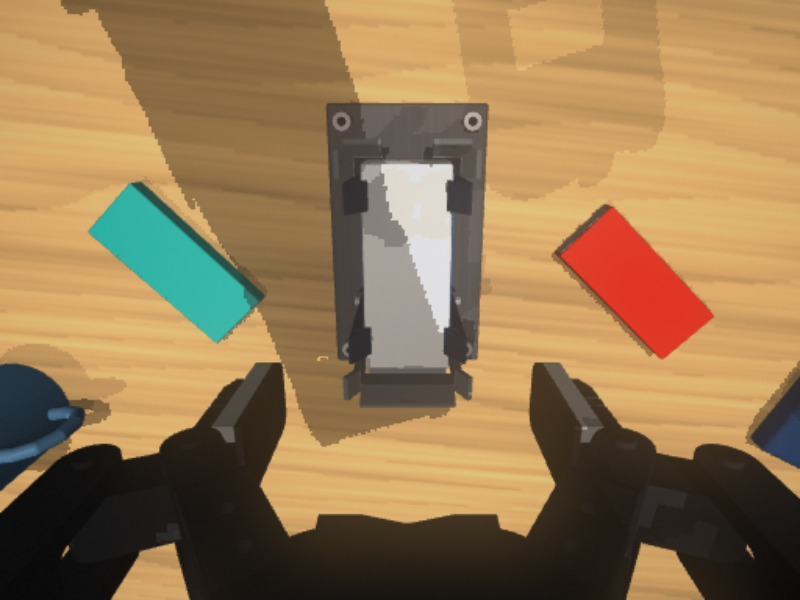

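```bash
python3 - <<'E'
from h import *
s,c=pickle.load(open("w10.pkl","rb"))
ys,xs=np.mgrid[110:232,242:282]; ys,xs=ys.ravel(),xs.ravel(); d=c["depth"][ys,xs]
Q=(c["T"][:3,:3]@(np.linalg.inv(c["mtx"])@np.c_[xs,ys,np.ones(len(xs))].T*d)).T+c["T"][:3,3]
A=np.c_[Q[:,:2]-Q[:,:2].mean(0),np.ones(len(Q))]; f=np.linalg.lstsq(A,Q[:,2],rcond=None)[0]; print("plane",f.round(4),"res",np.abs(Q[:,2]-A@f).max().round(4))
q=cast(c,np.array([(363,163),(451,163),(448,368),(368,368)])*.64,.094); print(q.round(4),q.mean(0))
E
```

```text
plane [-0.0669 -0.0177  0.0953] res 0.2597
[[0.4601 0.2251 0.094 ]
 [0.4554 0.2715 0.094 ]
 [0.5741 0.2849 0.094 ]
 [0.5789 0.2371 0.094 ]] [0.51714025 0.25466306 0.094     ]
```

>>> {"fn": "arm_command", "kwargs": {
  "rows": [
    [0, 0, 0, 0, 0, 6.8],
    [0, 0, 0, 0, 0, 6.8],
    [0, 0, 0, 0, 0, 6.8],
    [0, 0, 0, 0, 0, 6.8],
    [0, 0, 0, 0, 0, 6.8],
    [0, 0, 0, 0, 0, 6.8],
    [0, 0, 0, 0, 0, 6.8],
    [0, 0, 0, 0, 0, 6.8],
    [0, 0, 0, 0, 0, 6.8],
    [0, 0, 0, 0, 0, 6.8]
  ]
}}

```text
time_s: 11.73
eef_pos: [0.5161, 0.255, 0.2116]
tcp_rot: [[-0.461, 0.887, -0.002], [0.887, 0.461, -0.001], [0.0, -0.003, -1.0]]
contact_force: [0.7, -0.3, -0.2]
gripper_width: 0.0751
```

>>> {"fn": "arm_command", "kwargs": {
  "rows": [
    [0, 0, 0, 0, 0, 6.8],
    [0, 0, 0, 0, 0, 6.8],
    [0, 0, 0, 0, 0, 6.8],
    [0, 0, 0, 0, 0, 6.8],
    [0, 0, 0, 0, 0, 6.8],
    [0, 0, 0, 0, 0, 6.8],
    [0, 0, 0, 0, 0, 6.8],
    [0, 0, 0, 0, 0, 6.8],
    [0, 0, 0, 0, 0, 6.8],
    [0, 0, 0, 0, 0, 6.8]
  ]
}}

```text
time_s: 12.57
eef_pos: [0.5161, 0.255, 0.2116]
tcp_rot: [[0.65, 0.76, -0.002], [0.76, -0.65, -0.001], [-0.002, -0.001, -1.0]]
contact_force: [-0.2, 0.2, -0.1]
gripper_width: 0.0753
```

>>> {"fn": "arm_command", "kwargs": {
  "rows": [
    [0, 0, 0, 0, 0, 6.8],
    [0, 0, 0, 0, 0, 6.5],
    [-2.35, 2.51, 0, 0, 0, 0],
    [-2.35, 2.51, 0, 0, 0, 0],
    [-2.35, 2.51, 0, 0, 0, 0],
    [-2.35, 2.51, 0, 0, 0, 0],
    [-2.35, 2.51, 0, 0, 0, 0],
    [-2.35, 2.51, 0, 0, 0, 0],
    [-2.35, 2.51, 0, 0, 0, 0],
    [-2.35, 2.51, 0, 0, 0, 0]
  ]
}}

```text
time_s: 13.4
eef_pos: [0.4838, -0.0195, 0.212]
tcp_rot: [[0.804, 0.595, -0.002], [0.595, -0.804, 0.0], [-0.002, -0.002, -1.0]]
contact_force: [0.7, 0.1, 0.1]
gripper_width: 0.075
```

>>> {"fn": "arm_command", "kwargs": {
  "rows": [
    [-2.35, 2.51, 0, 0, 0, 0],
    [-2.35, 2.51, 0, 0, 0, 0],
    [-2.35, 2.51, 0, 0, 0, 0],
    [-2.35, 2.51, 0, 0, 0, 0],
    [-2.35, 2.51, 0, 0, 0, 0],
    [-2.35, 2.51, 0, 0, 0, 0],
    [-2.35, 2.51, 0, 0, 0, 0],
    [0, 0, 0, 0, 0, 0],
    [0, 0, 0, 0, 0, 0]
  ],
  "fingers": 8.5
}}

```text
time_s: 14.15
eef_pos: [0.4563, -0.2581, 0.2116]
tcp_rot: [[0.805, 0.593, -0.002], [0.593, -0.805, 0.002], [-0.001, -0.003, -1.0]]
contact_force: [-0.1, 0.3, -0.3]
gripper_width: 0.0849
```

```bash
python3 - <<'E'
from h import *
s,c=wrist("w11")
for ce,a,W,m in whites(c,lo=90): print(ce.round(),a,W.round(3),np.round(rect(c,m,0.016),1))
delta(s,.4535,-.2912,.07,36.5); print(s["joints"].round(2))
s,c=pickle.load(open("w10.pkl","rb"))
for u,v in [(375,215),(405,215),(440,215),(375,300),(408,300),(440,300),(380,350),(408,350),(436,350)]:
    x,y=int(u*.64),int(v*.64); d=np.median(c["depth"][y-3:y+4,x-3:x+4]); print((c["T"][:3,:3]@(np.linalg.inv(c["mtx"])@np.r_[x,y,1]*d)+c["T"][:3,3]).round(4))
E
```

```text
[673.  98.] 3122 [ 0.645 -0.343  0.004] [ 640.8 -340.4  120.6   25.1  -73.6]
[441. 273.] 4405 [ 0.457 -0.289  0.017] [ 454.5 -291.5  117.9   48.    36.4]
[778. 431.] 1208 [ 0.513 -0.534  0.062] [ 508.1 -577.2   85.4   47.8   49.2]
tcp [ 0.4563 -0.2581  0.2116] yaw 36.35 F [-0.1  0.3 -0.3] w 0.0849 shift cm [-2.18  2.54 14.16] turn z deg -0.15 tilt [-0.0023  0.0016]
[-0.58  0.26  1.62  0.    1.27  0.35]
[0.4864 0.2337 0.0944]
[0.4848 0.2498 0.0942]
[0.4829 0.2684 0.0943]
[0.5355 0.2378 0.0944]
[0.5337 0.2565 0.0941]
[0.5319 0.2744 0.0941]
[0.5664 0.2431 0.0943]
[0.5647 0.2597 0.0944]
[0.563  0.2763 0.0944]
```

View pics/w11.png

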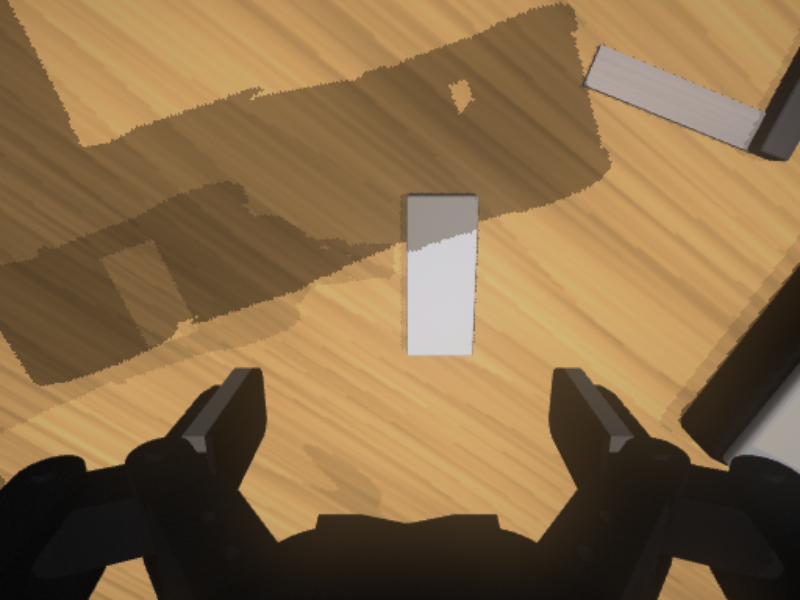

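The first blank sits level under the lips (94.1–94.4 mm at all nine points). Blank B is the one here at (441,273), measuring (454,-291.5) at 36.4°; the blade at (673,98) is the square. I'll descend on B.

>>> {"fn": "arm_command", "kwargs": {
  "rows": [
    [-1.05, 1.27, 3.0, 0, 0, 0],
    [-1.05, 1.27, 3.0, 0, 0, 0],
    [0, 0, 3.5, 0, 0, 0],
    [0, 0, 3, 0, 0, 0],
    [0, 0, 1.7, 0, 0, 0],
    [0, 0, 0, 0, 0, 0],
    [0, 0, 0, 0, 0, 0],
    [0, 0, 0, 0, 0, 0]
  ]
}}

```text
time_s: 14.87
eef_pos: [0.4562, -0.2898, 0.0726]
tcp_rot: [[0.803, 0.596, 0.001], [0.596, -0.803, -0.001], [0.0, 0.002, -1.0]]
contact_force: [-0.3, -0.4, -0.3]
gripper_width: 0.085
```

```bash
python3 - <<'E'
from h import *
s,c=wrist("w12")
for ce,a,W,m in whites(c,lo=90): print(ce.round(),a,W.round(3),np.round(rect(c,m,0.016),1))
delta(s,.454,-.2915,.0015,36.4)
E
```

```text
[755.  19.] 1599 [ 0.633 -0.329  0.005] [ 628.1 -319.6   53.9   16.5  -73.5]
[403. 308.] 12024 [ 0.459 -0.287  0.017] [ 454.  -291.4  119.3   49.2   36.4]
tcp [ 0.4562 -0.2898  0.0726] yaw 36.55 F [-0.3 -0.4 -0.3] w 0.085 shift cm [-0.28 -0.    7.11] turn z deg 0.15 tilt [ 0.0013 -0.001 ]
```

View pics/w12.png

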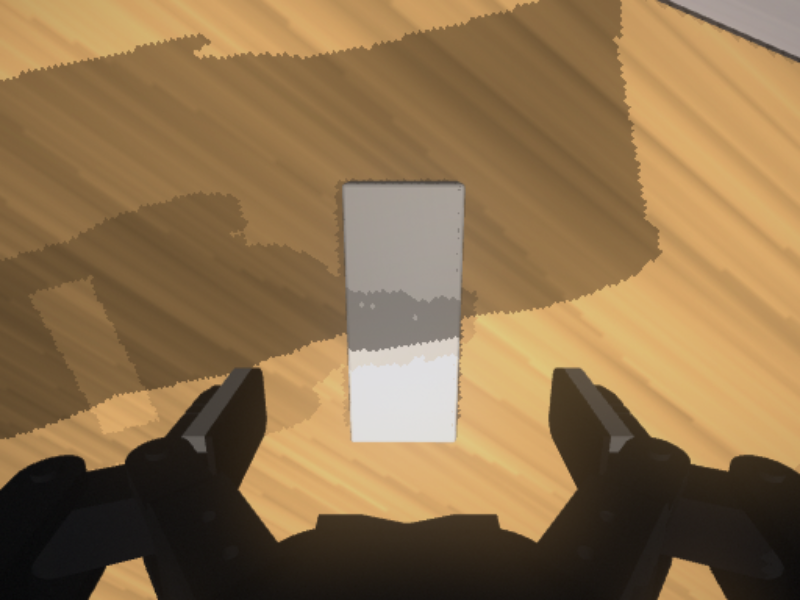

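The blank is centred between the fingers (345–460, against 262 and 553). Going down and closing, slightly higher than last time.

>>> {"fn": "arm_command", "kwargs": {
  "rows": [
    [-0.14, 0, 2, 0, 0, 0.1],
    [-0.14, 0, 2, 0, 0, 0],
    [0, 0, 1.5, 0, 0, 0],
    [0, 0, 0.9, 0, 0, 0],
    [0, 0, 0.4, 0, 0, 0],
    [0, 0, 0, 0, 0, 0],
    [0, 0, 0, 0, 0, 0],
    [0, 0, 0, 0, 0, 0]
  ]
}}

```text
time_s: 15.58
eef_pos: [0.4537, -0.292, 0.0044]
tcp_rot: [[0.805, 0.593, 0.001], [0.593, -0.805, -0.001], [0.0, 0.002, -1.0]]
contact_force: [0.7, 0.6, 0.3]
gripper_width: 0.0851
```

>>> {"fn": "arm_command", "kwargs": {
  "rows": [
    [0, 0, 0, 0, 0, 0],
    [0, 0, 0, 0, 0, 0],
    [0, 0, 0, 0, 0, 0],
    [0, 0, 0, 0, 0, 0],
    [0, 0, 0, 0, 0, 0],
    [0, 0, 0, 0, 0, 0],
    [0, 0, 0, 0, 0, 0],
    [0, 0, 0, 0, 0, 0]
  ],
  "fingers": 4.0,
  "newtons": 80
}}

```text
time_s: 16.25
eef_pos: [0.4535, -0.2919, 0.0042]
tcp_rot: [[0.805, 0.593, 0.001], [0.593, -0.805, -0.001], [0.0, 0.001, -1.0]]
contact_force: [-2.6, 2.6, 9.5]
gripper_width: 0.0474
```

>>> {"fn": "arm_command", "kwargs": {
  "rows": [
    [0, 0, -1, 0, 0, 0],
    [0, 0, -2, 0, 0, 0],
    [0, 0, -3, 0, 0, 0],
    [0, 0, -3, 0, 0, 0],
    [0, 0, -3, 0, 0, 0],
    [0, 0, -3, 0, 0, 0],
    [0, 0, -3, 0, 0, 0],
    [0, 0, -2, 0, 0, 0],
    [0, 0, 0, 0, 0, 0],
    [0, 0, 0, 0, 0, 0]
  ]
}}

```text
time_s: 17.08
eef_pos: [0.4532, -0.2917, 0.204]
tcp_rot: [[0.805, 0.593, 0.001], [0.593, -0.805, -0.001], [0.0, 0.001, -1.0]]
contact_force: [1.4, -0.5, -3.3]
gripper_width: 0.0473
```

```bash
python3 - <<'E'
from h import *
s,c=wrist("w13")
delta(s,.5168,.2553,.20,5.75); print(s["joints"].round(2))
E
```

```text
tcp [ 0.4532 -0.2917  0.204 ] yaw 36.4 F [ 1.4 -0.5 -3.3] w 0.0473 shift cm [ 37.58 -40.26   0.35] turn z deg 30.65 tilt [ 0.0012 -0.0009]
[-0.64  0.3   1.59 -0.    1.25  0.3 ]
```

View pics/w13.png

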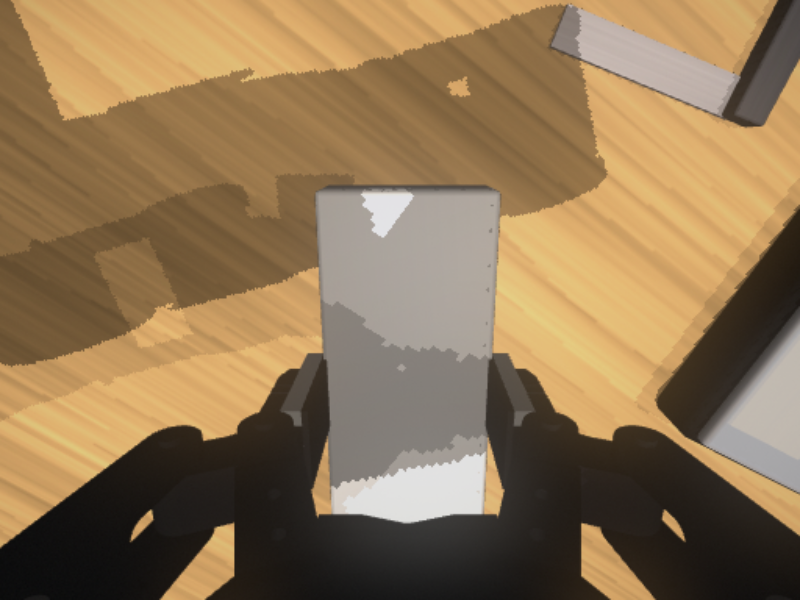

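>>> {"fn": "arm_command", "kwargs": {
  "rows": [
    [0, 0, 0, 0, 0, 6.1],
    [0, 0, 0, 0, 0, 6.1],
    [0, 0, 0, 0, 0, 6.1],
    [0, 0, 0, 0, 0, 6.1],
    [0, 0, 0, 0, 0, 6.2],
    [0.74, -3.36, 0, 0, 0, 0],
    [0.74, -3.36, 0, 0, 0, 0],
    [0.74, -3.36, 0, 0, 0, 0],
    [0.74, -3.36, 0, 0, 0, 0],
    [0.74, -3.36, 0, 0, 0, 0]
  ]
}}

```text
time_s: 17.97
eef_pos: [0.4722, -0.1191, 0.2016]
tcp_rot: [[0.995, 0.101, -0.003], [0.101, -0.995, 0.001], [-0.003, -0.001, -1.0]]
contact_force: [0.0, 0.2, -2.3]
gripper_width: 0.0477
```

>>> {"fn": "arm_command", "kwargs": {
  "rows": [
    [0.74, -3.36, 0, 0, 0, 0],
    [0.74, -3.36, 0, 0, 0, 0],
    [0.74, -3.36, 0, 0, 0, 0],
    [0.74, -3.36, 0, 0, 0, 0],
    [0.74, -3.36, 0, 0, 0, 0],
    [0.74, -3.36, 0, 0, 0, 0],
    [0.74, -3.36, 0, 0, 0, 0],
    [0.74, -3.36, 0, 0, 0, 0],
    [0.74, -3.36, 0, 0, 0, 0],
    [0, 0, 0, 0, 0, 0]
  ]
}}

```text
time_s: 18.8
eef_pos: [0.508, 0.1913, 0.2012]
tcp_rot: [[0.994, 0.105, -0.003], [0.105, -0.994, 0.0], [-0.003, -0.0, -1.0]]
contact_force: [-0.3, -0.3, -3.3]
gripper_width: 0.0475
```

>>> {"fn": "arm_command", "kwargs": {
  "rows": [
    [0, 0, 0, 0, 0, 0],
    [0, 0, 0, 0, 0, 0]
  ]
}}

```text
time_s: 18.97
eef_pos: [0.5082, 0.1863, 0.2018]
tcp_rot: [[0.995, 0.101, -0.002], [0.101, -0.995, -0.001], [-0.003, 0.001, -1.0]]
contact_force: [-0.5, -0.0, -1.8]
gripper_width: 0.0476
```

```bash
python3 - <<'E'
from h import *
from cell import r
delta(r.read_state(),.5168,.2553,.154,5.75)
E
```

```text
tcp [0.5082 0.1863 0.2018] yaw 5.82 F [-0.5 -0.  -1.8] w 0.0476 shift cm [ 1.57 -6.78  4.78] turn z deg 0.07 tilt [-0.0025 -0.001 ]
```

>>> {"fn": "arm_command", "kwargs": {
  "rows": [
    [0.5, -2.2, 0, 0, 0, 0],
    [0.5, -2.2, 1, 0, 0, 0],
    [0.4, -1.6, 1.3, 0, 0, 0],
    [0.17, -0.8, 1.3, 0, 0, 0],
    [0, 0, 1.2, 0, 0, 0],
    [0, 0, 0, 0, 0, 0],
    [0, 0, 0, 0, 0, 0],
    [0, 0, 0, 0, 0, 0]
  ]
}}

```text
time_s: 19.63
eef_pos: [0.5178, 0.255, 0.1559]
tcp_rot: [[0.995, 0.1, 0.001], [0.1, -0.995, 0.0], [0.001, -0.0, -1.0]]
contact_force: [0.6, 0.1, -2.5]
gripper_width: 0.0479
```

```bash
python3 - <<'E'
from h import *
s,c=wrist("w14"); pickle.dump((s,c),open("w14.pkl","wb"))
delta(s,.5168,.2553,.104,5.75)
cv2.imwrite("pics/w14c.png",cv2.resize(c["pixels"][50:150,190:350,::-1],(800,500),interpolation=cv2.INTER_CUBIC))
E
```

```text
tcp [0.5178 0.255  0.1559] yaw 5.74 F [ 0.6  0.1 -2.5] w 0.0479 shift cm [-0.1  -0.04  5.19] turn z deg -0.01 tilt [0.0005 0.0001]
```

View pics/w14c.png

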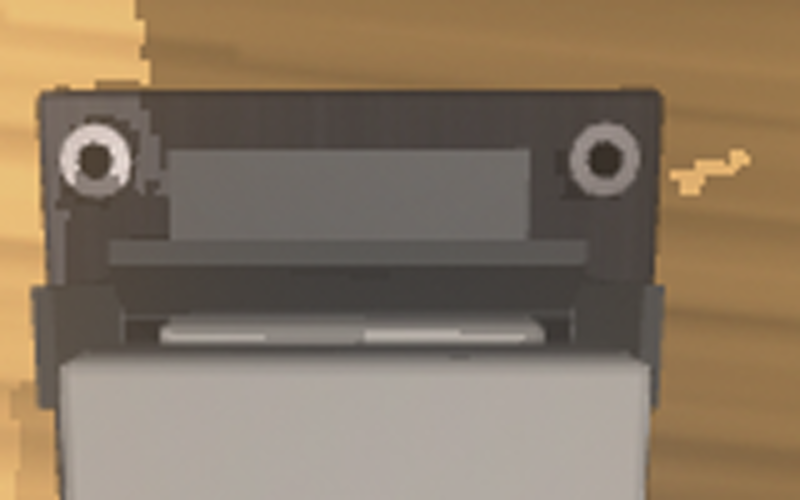

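```bash
python3 - <<'E'
from h import *
s,c=pickle.load(open("w14.pkl","rb")); tc=dict(mtx=c["mtx"],T=c["tool_from_camera"]); tz=s["eef_pos"][2]
def P(a,b,z):
    q=cast(tc,np.array([a,b])/5.+[190,50]-.5,tz-z); print(round(z,3),(q*1000).round(1)[:,:2].tolist(),"mid",(q.mean(0)*1000).round(1)[:2], "len",np.linalg.norm(q[0]-q[1]).round(4))
P((95,159),(605,159),.011)
P((39,93),(663,93),.010)
P((121,312),(574,312),.11)
P((161,325),(543,325),.094)
P((32,288),(664,288),.120)
P((61,358),(649,358),tz+.0118)
E
```

```text
0.011 [[81.8, -44.3], [81.8, 45.4]] mid [81.8  0.6] len 0.0896
0.01 [[92.8, -53.7], [92.8, 55.2]] mid [92.8  0.7] len 0.1088
0.11 [[61.5, -26.3], [61.5, 27.3]] mid [61.5  0.5] len 0.0536
0.094 [[58.9, -23.6], [58.9, 25.6]] mid [58.9  1. ] len 0.0492
0.12 [[64.7, -34.7], [64.7, 35.9]] mid [64.7  0.6] len 0.0706
0.168 [[61.3, -23.1], [61.3, 25.7]] mid [61.3  1.3] len 0.0488
```

Held blank compared with the magazine: shift x -2.5 mm, y -0.6 mm, no turn needed.

>>> {"fn": "arm_command", "kwargs": {
  "rows": [
    [-0.25, -0.06, 0.5, 0, 0, 0],
    [0, 0, 1.0, 0, 0, 0],
    [0, 0, 1, 0, 0, 0],
    [0, 0, 0, 0, 0, 0],
    [0, 0, 0, 0, 0, 0],
    [0, 0, 0, 0, 0, 0]
  ]
}}

```text
time_s: 20.18
eef_pos: [0.515, 0.2564, 0.1303]
tcp_rot: [[0.995, 0.101, -0.0], [0.101, -0.995, -0.0], [-0.0, 0.0, -1.0]]
contact_force: [0.4, -0.2, -3.2]
gripper_width: 0.0478
```

```bash
python3 - <<'E'
from h import *
s,c=wrist("w15")
delta(s,.5158,.2553,.104,5.75)
cv2.imwrite("pics/w15c.png",cv2.resize(c["pixels"][50:150,190:350,::-1],(800,500),interpolation=cv2.INTER_CUBIC))
E
```

```text
tcp [0.515  0.2564 0.1303] yaw 5.81 F [ 0.4 -0.2 -3.2] w 0.0478 shift cm [0.07 0.12 2.63] turn z deg 0.06 tilt [-0.0001 -0.0001]
```

View pics/w15c.png

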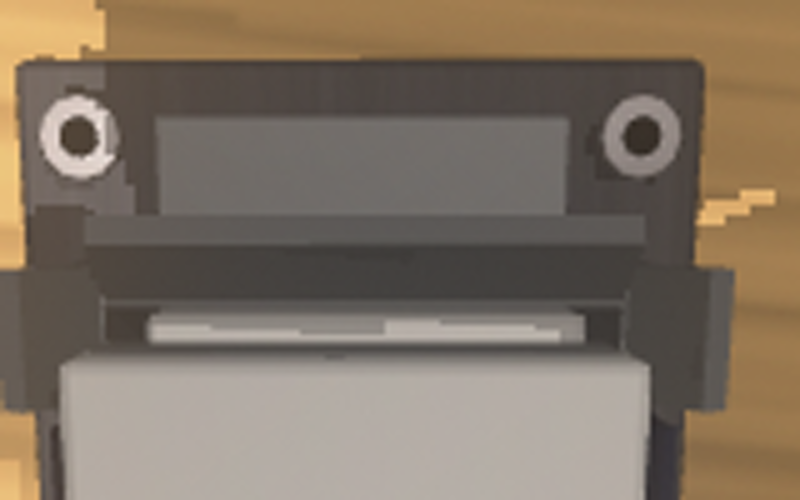

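>>> {"fn": "arm_command", "kwargs": {
  "rows": [
    [0.03, 0.07, 0.3, 0, 0, 0],
    [0, 0, 0.6, 0, 0, 0],
    [0, 0, 0.6, 0, 0, 0],
    [0, 0, 0.6, 0, 0, 0],
    [0, 0, 0.2, 0, 0, 0],
    [0, 0, 0, 0, 0, 0],
    [0, 0, 0, 0, 0, 0]
  ]
}}

```text
time_s: 20.82
eef_pos: [0.5153, 0.2557, 0.1072]
tcp_rot: [[0.995, 0.101, -0.0], [0.101, -0.995, -0.0], [-0.0, 0.0, -1.0]]
contact_force: [-0.9, 0.1, -2.3]
gripper_width: 0.0475
```

>>> {"fn": "arm_command", "kwargs": {
  "rows": [
    [0, 0, 0.3, 0, 0, 0],
    [0, 0, 0.3, 0, 0, 0],
    [0, 0, 0.3, 0, 0, 0],
    [0, 0, 0, 0, 0, 0]
  ]
}}

```text
time_s: 21.15
eef_pos: [0.5158, 0.2559, 0.0985]
tcp_rot: [[0.995, 0.101, 0.002], [0.101, -0.995, 0.001], [0.002, -0.001, -1.0]]
contact_force: [3.0, 1.3, 0.3]
gripper_width: 0.0477
```

>>> {"fn": "arm_command", "kwargs": {
  "rows": [
    [0, 0, 0.3, 0, 0, 0],
    [0, 0, 0.3, 0, 0, 0],
    [0, 0, 0.3, 0, 0, 0],
    [0, 0, 0.3, 0, 0, 0],
    [0, 0, 0, 0, 0, 0]
  ]
}}

```text
time_s: 21.57
eef_pos: [0.5157, 0.2558, 0.0861]
tcp_rot: [[0.995, 0.101, 0.001], [0.101, -0.995, 0.001], [0.001, -0.0, -1.0]]
contact_force: [3.9, 1.8, 2.9]
gripper_width: 0.0477
```

>>> {"fn": "arm_command", "kwargs": {
  "rows": [
    [0, 0, 0.3, 0, 0, 0],
    [0, 0, 0.3, 0, 0, 0],
    [0, 0, 0.3, 0, 0, 0],
    [0, 0, 0.2, 0, 0, 0],
    [0, 0, 0, 0, 0, 0],
    [0, 0, 0, 0, 0, 0]
  ]
}}

```text
time_s: 22.07
eef_pos: [0.5157, 0.2559, 0.0757]
tcp_rot: [[0.995, 0.101, 0.001], [0.101, -0.995, 0.001], [0.001, -0.0, -1.0]]
contact_force: [2.0, 2.4, 6.3]
gripper_width: 0.0479
```

```bash
python3 - <<'E'
from h import *
s,c=wrist("w16")
delta(s,.5158,.2553,.076,5.75)
cv2.imwrite("pics/w16c.png",cv2.resize(c["pixels"][50:350,150:400,::-1],(500,600),interpolation=cv2.INTER_CUBIC))
E
```

```text
tcp [0.5157 0.2559 0.0757] yaw 5.8 F [2.  2.4 6.3] w 0.0479 shift cm [ 0.    0.06 -0.03] turn z deg 0.05 tilt [0.0011 0.0005]
```

View pics/w16c.png

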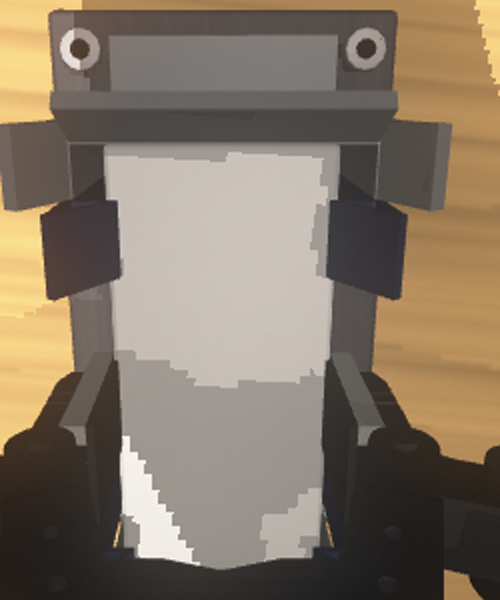

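The lips overlap the second blank's edges at (118,245) and (330,245). Easing up, opening and retreating.

>>> {"fn": "arm_command", "kwargs": {
  "rows": [
    [0, 0, -0.25, 0, 0, 0],
    [0, 0, -0.25, 0, 0, 0],
    [0, 0, 0, 0, 0, 0],
    [0, 0, 0, 0, 0, 0]
  ]
}}

```text
time_s: 22.45
eef_pos: [0.5157, 0.2558, 0.0808]
tcp_rot: [[0.995, 0.101, 0.001], [0.101, -0.995, 0.001], [0.001, -0.0, -1.0]]
contact_force: [1.7, 1.7, 5.4]
gripper_width: 0.0476
```

>>> {"fn": "arm_command", "kwargs": {
  "rows": [
    [0, 0, 0, 0, 0, 0],
    [0, 0, 0, 0, 0, 0],
    [0, 0, 0, 0, 0, 0],
    [0, 0, 0, 0, 0, 0],
    [0, 0, 0, 0, 0, 0],
    [0, 0, 0, 0, 0, 0]
  ],
  "fingers": 7.5
}}

```text
time_s: 22.95
eef_pos: [0.5152, 0.2556, 0.0801]
tcp_rot: [[0.995, 0.101, -0.0], [0.101, -0.995, -0.0], [-0.0, 0.0, -1.0]]
contact_force: [0.3, -0.2, 0.3]
gripper_width: 0.075
```

>>> {"fn": "arm_command", "kwargs": {
  "rows": [
    [0, 0, -0.5, 0, 0, 0],
    [0, 0, -1, 0, 0, 0],
    [0, 0, -2, 0, 0, 0],
    [0, 0, -3, 0, 0, 0],
    [0, 0, -3, 0, 0, 0],
    [0, 0, -3, 0, 0, 0],
    [0, 0, -1, 0, 0, 0],
    [0, 0, 0, 0, 0, 0],
    [0, 0, 0, 0, 0, 0],
    [0, 0, 0, 0, 0, 0]
  ]
}}

```text
time_s: 23.78
eef_pos: [0.5148, 0.2555, 0.2141]
tcp_rot: [[0.995, 0.101, -0.002], [0.101, -0.995, -0.001], [-0.002, 0.001, -1.0]]
contact_force: [0.5, -0.2, 0.3]
gripper_width: 0.0746
```

```bash
python3 - <<'E'
from h import *
from cell import eyes
s,c=wrist("w17"); print(s["contact_force"])
for u,v in [(375,215),(405,215),(440,215),(375,300),(408,300),(440,300),(380,350),(408,350),(436,350)]:
    x,y=int(u*.64),int(v*.64); d=np.median(c["depth"][y-3:y+4,x-3:x+4]); print((c["T"][:3,:3]@(np.linalg.inv(c["mtx"])@np.r_[x,y,1]*d)+c["T"][:3,3]).round(4))
for n in["scene"]:
    c=eyes.camera(n); cv2.imwrite("pics/s17.png",cv2.resize(c["pixels"][90:210,240:400,::-1],(800,600),interpolation=cv2.INTER_CUBIC))
    cv2.imwrite("pics/s17f.png",cv2.resize(c["pixels"][:,:,::-1],(800,600)))
E
```

```text
[ 0.46579207 -0.21417231  0.30323538]
[0.5493 0.2748 0.0944]
[0.5509 0.2589 0.0943]
[0.5528 0.2405 0.0944]
[0.5007 0.2708 0.0944]
[0.5025 0.2523 0.0941]
[0.5044 0.2347 0.0946]
[0.4703 0.2655 0.0944]
[0.4719 0.2491 0.0944]
[0.4736 0.2328 0.0944]
```

View pics/w17.png

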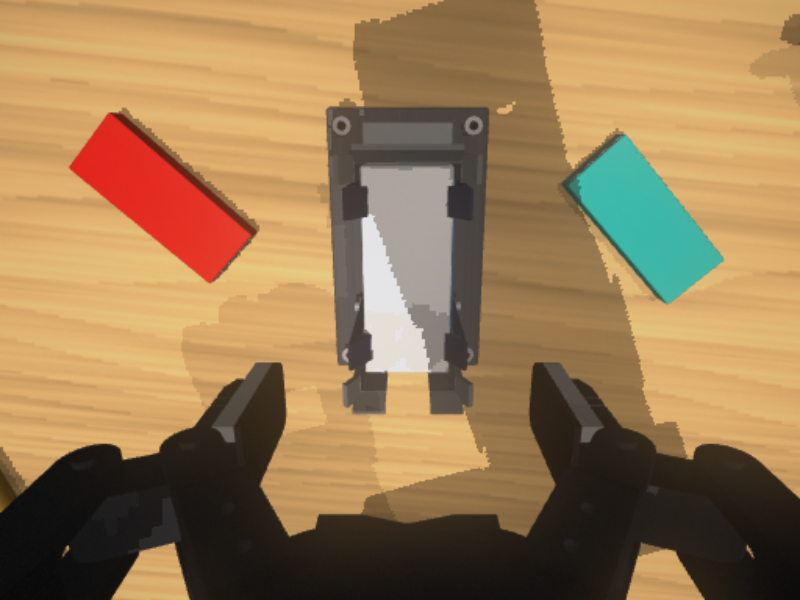

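View pics/s17f.png

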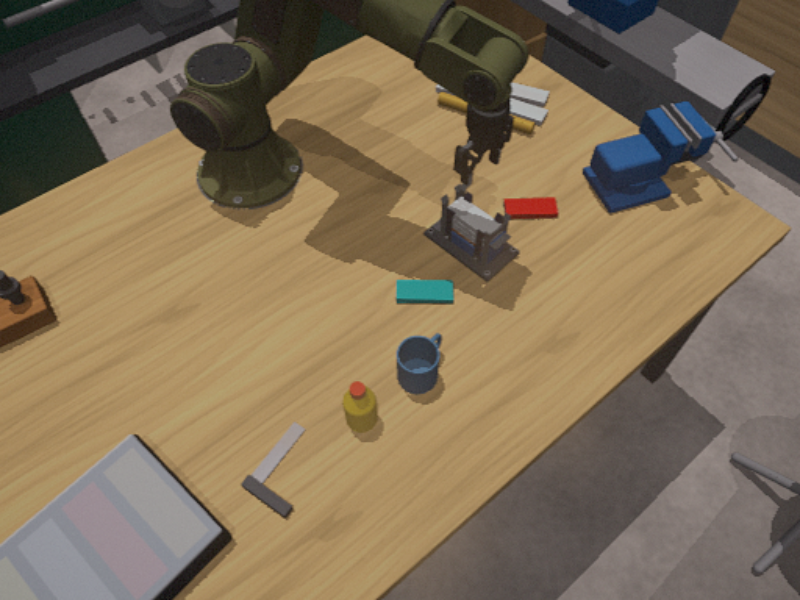

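All four lips cover the top blank, which lies level at 94.1–94.6 mm. The bystanders are unmoved, at their original pixels. The arm is clear, so I'm handing in.

```bash
python3 -c "
from cell import r
print(r.finish_job(), r.read_state()['time_s'])"
```

```text
the job is handed in; nothing more can be done
the job is handed in; nothing more can be done
```

Both loose blanks are now in the magazine. I pressed each one about 6 mm past its seat, eased it back up against the lips, and let go. The job is handed in, and the last clock reading was about 24 s of the 64 s allowed.

**Seating:** After each press the top blank lay level under the lips: 94.1–94.4 mm at nine points after the first, and 94.1–94.6 mm after the second. The wrist picture shows all four lips over the top blank's edges.

**Forces:** The wrist read under 8 N while pressing. The highest reading was about 11 N, when the fingers closed on a blank at the bench. After the last retreat it read about 0.3 N, with the arm clear above the magazine.

**Bystanders:** The oil bottle, mug, square and the red and turquoise look-alikes stand where they were, judged by eye in the final scene picture.

**Disagreements:**
- The top and scene cameras differed by about 4–5 mm in y, so I aligned with the wrist camera instead.
- The gripper read about 47.7 mm on the 50 mm blanks.
- One depth plane fit after the first blank was spoiled by stray readings, so I replaced it with the nine-point check.

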